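Fit two change gears that hang under others on the storage posts

ROBOT

A 6-joint arm with a two-finger parallel gripper is mounted at the origin on a cart in front of the work surface, level with it; the furniture and walls round the work are solid. World frame = base frame: x ahead of the robot, y to its left, z up, the work surface at z = 0. Lengths are in mm, angles in rad, forces in N, time in s.
With the tool pointing down it reaches from about 350 to 875 mm from the base axis. Payload 4.2 kg.
Tool frame: the origin (TCP) lies between the finger pads; the fingertips stand 11 mm ahead of it and the grasp point (between the pads) lies 8 mm behind it; z points along the fingers, y is the direction in which the jaws open and shut (so a half turn about z gives the same grasp; the last joint's range is limited). The gripper opens to 85 mm and grips with 20 to 120 N. Pads are 22 mm wide; open, the fingers measure 114 mm over their backs; the gripper's body (76 mm by 85 mm) begins 54 mm behind the grasp point. The pads swing forward as they close: fully open they stand 13 mm farther back than shut.
Start: joints at [1.411, 0.385, 0.008, 0, -1.194, -0.259], TCP at [254.132, 570.978, 242.312] pointing down, gripper open.
Joint ranges: [-3.14, 3.14], [-1.21, 2.06], [-1.07, 1.41], [-3.16, 2.05], [-2.99, -0.16], [-3.1, 3.1]. Speed limits (rad/s): [2.79, 2.79, 3.14, 3.14, 3.14, 3.14].

INTERFACE

Orientations are given as a unit quaternion [x, y, z, w].
In Python, from bench import * gives the robot as it stands. The module is installed in compiled form; this text tells all that it offers.
- The arm moves only by the tool drive_tool, never from a script. Its argument "increments" is a list of rows, each a list of 3 entries, a list of its own where there are three numbers: the gripper command: -1 is shut, 1 is fully open, values between are in proportion, then the shift along the tool's x, y, z scaled (see below), then the turn about the tool's z scaled (see below). In form: [[hand, [tx, ty, tz], turn], ...]. A call has 1 to 20 rows; each row shifts and turns the commanded pose from where the row before left it, along the tool's axes as they then stand; what a row does not reach is not made up. The controller multiplies each number of a shift by 0.3 m and each number of a turn by 2 rad. A row lasts 1/8 s, in which the tool goes at most 62.5 mm and 10.7 degrees, less where a joint would pass 70% of its speed; a pose out of reach is approached as far as the arm can. A call with a number of a shift or a turn outside -1 to 1 is refused whole. A call with a gripper value outside its range is refused whole. The fingers move at their own pace and stop on an object; the grip force is fixed at half the most. Time passes only in rows, so rows that do not move let the fingers close. It gives the time, the measured TCP pose, the force and the opening at its end, in the units of the state.
- read_state(): the state, without advancing time (a new reading comes with each control period).
- get_image(name): name is "side" or "top"; returns the picture (420x560x3 uint8, red, green, blue); there is no depth.
- calibration(name): a dict with "fovy" (degrees; the focal length in pixels is half the picture's height over the tangent of half this angle, whatever the lens; pixels are square), "cx", "cy" (the principal point, pixels), "k1" (the pictures are not rectified: a ray, as slopes to the right and down, at radius r is drawn at 1 + k1 r^2 times it, then the intrinsics apply), "R" (3x3) and "t" (3): a world point X has camera coordinates R X + t. Camera axes: x right, y down, z forward; pixel columns grow to the right and rows downward; lengths in mm; the calibration is good to about 2 mm. A picture is of the moment at which its call begins. calibration takes no time and is no camera call.
- job_done(): hands the job in, once; it reports no verdict.
The state is a dict: "clock": time; "joints": joint angles; "joint_vel": joint speeds; "joint_efforts": joint torques, N m; "position": TCP position; "ee_rot": TCP orientation; "contact_force": force on the tool from outside, world axes, zero at the start; "wrist_torque": the same for the moment, N m; "gripper_width": finger opening in mm.
Only numpy, scipy, OpenCV 4.12 (cv2) and the standard library are available. Lean on these libraries where they do the work, as an engineer would, in place of code of your own. Each camera call takes 0.05 s, during which the arm holds its last target.

TASK

Fit the change gears on the grey quadrant, the flat tapering casting: the largest gear goes on the shaft at its broad round end and the second largest on the stud in its slot, both right down on their seats. The two smaller gears sit on top of them on the storage posts, so first set both smaller gears aside on the cork mat and leave them there until the large ones are fitted, then put each back, right down, on the post it came from.

Things in the scene. Friction and masses are not known exactly. Their poses are not given: they have to be found in the camera images.
- gear_64_c (a point): Largest steel gear wheel: 64.5 mm across the tooth tips, 18 mm thick, flat, 18 mm plain bore, recessed webs (0.22 to 0.42 kg). Point: its centre, half-way up; z is its axis. At the start it lies at the bottom of one of the two storage posts under a smaller gear, only its rim showing from above; which post, varies. Grip it across the rim.
- gear_54_c (a point): Second largest steel gear wheel: 54 mm across the tooth tips, 18 mm thick, 18 mm bore, recessed webs (0.15 to 0.29 kg). Point at its centre, half-way up; z is its axis. At the start at the bottom of the other post, also under a smaller gear.
- gear_44_c (a point): Third steel gear wheel: 43.5 mm across the tooth tips, 18 mm thick, 18 mm bore, plain flat faces (0.10 to 0.20 kg). Point at its centre, half-way up; z is its axis. At the start on top of one of the two large gears, either one.
- gear_33_c (a point): Smallest steel gear wheel: 33 mm across the tooth tips, 18 mm thick, 18 mm bore, plain flat faces (0.06 to 0.12 kg). Point at its centre, half-way up; z is its axis. At the start on top of the other large gear.
- post_a_seat (a point): One of two upright steel posts, 100 mm apart, on the wooden stand (fixed board 190 x 78 x 12 mm). Point: on the post's axis at its seat, the top of a 24 mm collar 6 mm above the board, 18 mm above the bench; a gear resting there has its centre 9 mm higher. Post 12 mm thick, rounded nose, tip 56 mm above the point. x runs along the board to post_b.
- post_b_seat (a point): The other storage post of the same stand, same form, seat height and axes; post_a lies 100 mm away along -x of this frame.
- shaft_seat (a point): Upright steel shaft at the broad round end of the quadrant (fixed flat grey casting 204 x 86 x 14 mm, tapering to 48 mm, slot along it). Point: on its axis at the seat, the top of a 24 mm round collar, 20 mm above the bench; a fitted gear's centre is 9 mm higher. Shaft 15 mm thick, rounded nose, tip 38 mm above the point. x runs along the quadrant to the stud.
- stud_seat (a point): Stud of the quadrant: the upright steel stud that rises from a dark hexagon in the slot of the narrow arm, 105 mm from the shaft along x; same diameter, height and axes as the shaft, the point likewise on its axis at the seat, 20 mm above the bench.
- cork_mat: Side area: a thin cork mat fixed on the bench, 95 mm (its x) by 200 mm (its y), 3 mm thick. Origin at the centre of its underside, z up. There is room for the two small gears 100 mm apart along its y.
Not all that is in view belongs to the job. What is shaped like the part that bears gear_44_c but blue, orange or turquoise is not meant.

How it is judged:
By the outcome, as a careful person would: the job done as asked, in the order asked, and still so for the second after the job is handed in, with the robot touching nothing.
It also fails if it takes over 136 s, if anything falls off the work surface, if the arm or the gripper's body presses on something with over 40 N, if the wrist force passes 120 N, or if a joint passes its speed limit or range.

## Working session

There is one attempt and no reset: what is moved stays moved. The work goes in short steps, Python scripts to look and compute and a tool call to move; the robot and the scene stay as the last step left them, time stands still between calls to the robot, and variables do not carry over. Pictures are saved under pics/ and viewed, and the job is handed in when it is done.

Besides the shell and the picture viewer there is one more tool, called after ">>>" as name([rows], argument=value, ...), one row to a line, values as JSON. drive_tool: Moves the arm, as the interface text tells. Shifts and turns lie within -1 to 1; 1 stands for 0.3 m of shift or 2 rad of turn. Its arguments: {"type":"object","properties":{"increments":{"type":"array"}},"required":["increments"]}

```bash
mkdir -p pics; ls; python3 - <<'E'
from bench import *
import cv2
for n in ("side","top"):
    im=get_image(n); cv2.imwrite(f"pics/{n}0.png",im[:,:,::-1]); print(n,calibration(n))
print(read_state())
E
```

```text
pics
side {'fovy': 47.209783320612004, 'cx': 276.19033710484064, 'cy': 210.23382240574972, 'k1': -0.1556432932659965, 'R': array([[ 0.85631454, -0.51603319, -0.02086027],
       [-0.32072528, -0.4996902 , -0.80463967],
       [ 0.40479711,  0.69571507, -0.59339687]]), 't': array([-430.95652048,  214.6519935 ,  856.73127784])}
top {'fovy': 57.89418174014006, 'cx': 279.58816472690677, 'cy': 210.4296911355609, 'k1': -0.027293800727416717, 'R': array([[ 0.01690263, -0.99984379,  0.00516655],
       [-0.99743304, -0.01722102, -0.0695037 ],
       [ 0.06958181, -0.00397849, -0.99756831]]), 't': array([-22.83155856, 488.6640439 , 976.34779517])}
{'clock': 0.1, 'joints': array([ 1.41058474e+00,  3.85467055e-01,  6.76720520e-03, -4.09830498e-04,
       -1.19400276e+00, -2.58582466e-01]), 'joint_vel': array([-0.00024681, -0.00198549,  0.00384768,  0.0026739 ,  0.00087115,
       -0.00186878]), 'joint_efforts': array([-3.43911970e-04, -3.93315661e+01,  1.88931870e+01,  4.19804558e+00,
       -2.55339706e-03,  1.37091682e-06]), 'position': array([253.95869407, 570.53417512, 241.34414234]), 'ee_rot': array([ 9.78140258e-01, -2.07943963e-01, -1.43376167e-04,  9.61353929e-04]), 'contact_force': array([-0.2748155 , -0.05633722, -0.20054933]), 'wrist_torque': array([ 0.02754854, -0.01346338, -0.01581914]), 'gripper_width': 85.29302737163292}
```

View pics/side0.png

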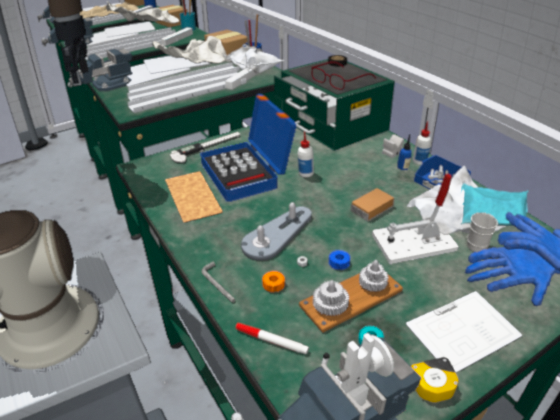

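View pics/top0.png

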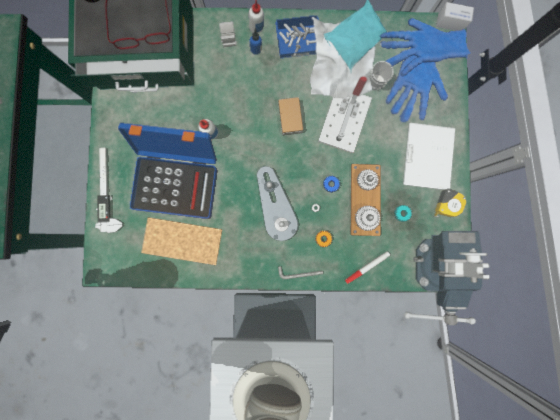

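```bash
cat > h.py <<'E'
import numpy as np, cv2
from bench import *
def K(n):
    c=calibration(n); f=210/np.tan(np.radians(c['fovy'])/2); return c,f
def proj(n,X):
    c,f=K(n); p=np.array(c['R'])@np.array(X,float)+c['t']; s=p[:2]/p[2]; s=s*(1+c['k1']*(s@s)); return s*f+[c['cx'],c['cy']]
def ray(n,uv):
    c,f=K(n); d=(np.array(uv,float)-[c['cx'],c['cy']])/f; s=d.copy()
    for _ in range(30): s=d/(1+c['k1']*(s@s))
    R=np.array(c['R']); return -R.T@c['t'], R.T@np.array([s[0],s[1],1])
def onz(n,uv,z):
    o,d=ray(n,uv); return o+d*(z-o[2])/d[2]
def tri(uv_s,uv_t):
    o1,d1=ray('side',uv_s); o2,d2=ray('top',uv_t)
    d1/=np.linalg.norm(d1);d2/=np.linalg.norm(d2)
    a=np.linalg.lstsq(np.array([d1,-d2]).T,o2-o1,rcond=None)[0]
    p,q=o1+a[0]*d1,o2+a[1]*d2; return (p+q)/2,np.linalg.norm(p-q)
def snap(n,name,box=None,s=1):
    im=get_image(n); cv2.imwrite(f"pics/{name}_full.png",im[:,:,::-1])
    if box: crop(f"pics/{name}_full.png",name,box,s)
def crop(src,name,box,s):
    im=cv2.imread(src); x0,y0,x1,y1=box
    cv2.imwrite(f"pics/{name}.png",cv2.resize(im[y0:y1,x0:x1],None,fx=s,fy=s,interpolation=cv2.INTER_CUBIC))
E
python3 - <<'E'
from h import *
crop('pics/top0.png','t0a',(240,150,420,270),4.4)
crop('pics/side0.png','s0a',(230,190,410,330),4.2)
E
```

```text
(no output)
```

View pics/t0a.png

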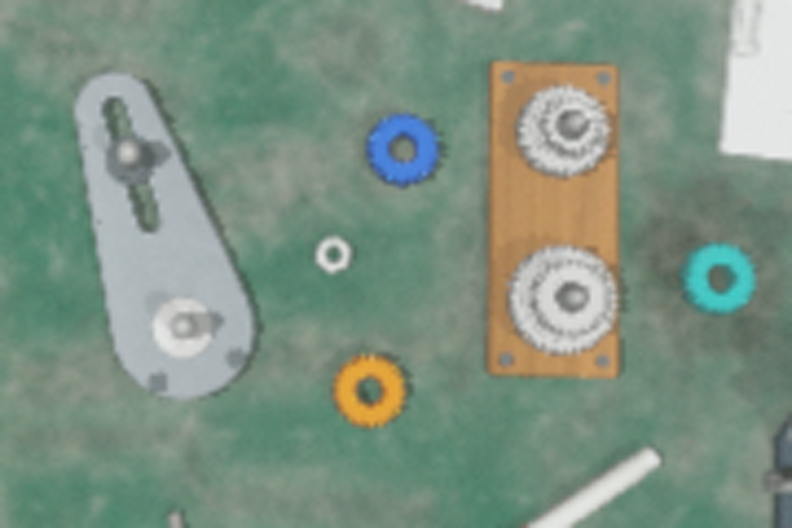

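View pics/s0a.png

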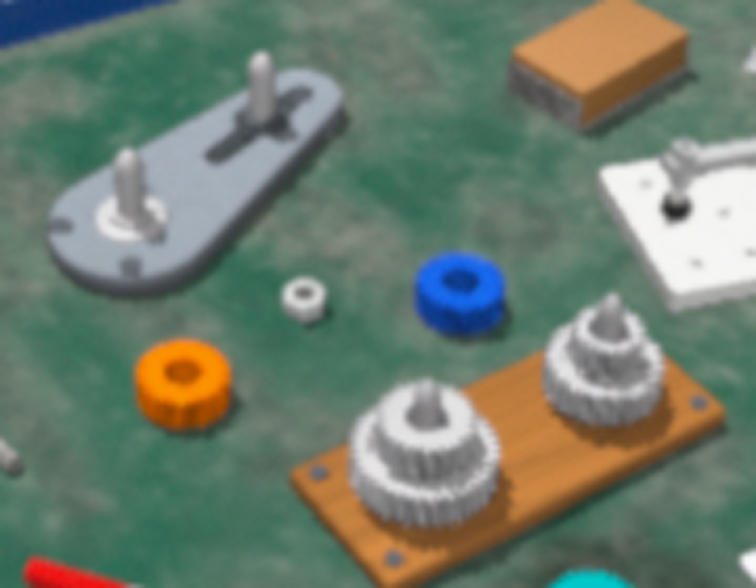

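```bash
cat >> h.py <<'E'
def T(u,v): return np.array([(u+.5)/4.4-.5+240,(v+.5)/4.4-.5+150])
def S(u,v): return np.array([(u+.5)/4.2-.5+230,(v+.5)/4.2-.5+190])
E
python3 - <<'E'
from h import *
np.set_printoptions(precision=1,suppress=True)
for n,s,t in [('near',(430,383),(573,294)),('far',(612,297),(574,121)),('shaft',(127,152),(184,325)),('stud',(261,56),(128,150))]:
    p,e=tri(S(*s),T(*t)); print(n,p,e)
im=cv2.imread('pics/top0.png'); hsv=cv2.cvtColor(im,cv2.COLOR_BGR2HSV)
m=cv2.inRange(hsv,(5,80,60),(22,255,255)); 
r=m.copy(); r[:,:345]=0; r[:,390:]=0; r[:150]=0; r[245:]=0
ys,xs=np.nonzero(r); rect=cv2.minAreaRect(np.c_[xs,ys].astype(np.float32)); print(rect)
b=cv2.boxPoints(rect); w=np.array([onz('top',q,12) for q in b]); print(w, w.mean(0), [np.linalg.norm(w[i]-w[i-1]) for i in range(4)])
# cork
r=m.copy(); r[:, :140]=0; r[:,225:]=0; r[:215]=0; r[270:]=0
ys,xs=np.nonzero(r); rect=cv2.minAreaRect(np.c_[xs,ys].astype(np.float32)); b=cv2.boxPoints(rect); w=np.array([onz('top',q,3) for q in b]); print('cork',w,w.mean(0), [np.linalg.norm(w[i]-w[i-1]) for i in range(4)])
# quadrant: gear circle rough centres
for n,t,z in [('near gear44 c',(564,299),54),('far33',(566,128),54),('near64',(563,300),36),('far54',(563,130),36),('shaftcollar',(181,327),20)]:
    print(n,onz('top',T(*t),z))
E
```

```text
near [ 474.9 -238.6   71.2] 1.7101097710880864
far [ 573.4 -239.2   71.6] 2.213075143682249
shaft [453.5 -19.5  58.1] 0.061253938533664655
stud [553.3  14.3  57.3] 0.016695188189977995
((365.5, 199.5), (71.0, 29.0), 90.0)
[[ 616.3 -202.2   12. ]
 [ 617.8 -279.7   12. ]
 [ 429.2 -279.3   12. ]
 [ 428.  -202.9   12. ]] [ 522.8 -241.    12. ] [np.float64(188.3750478268816), np.float64(77.46832777353019), np.float64(188.64751154144244), np.float64(76.4333458506203)]
cork [[373.  347.6   3. ]
 [467.1 335.7   3. ]
 [437.9 138.2   3. ]
 [344.4 151.3   3. ]] [405.6 243.2   3. ] [np.float64(198.3780172703784), np.float64(94.81825607662266), np.float64(199.56280117147725), np.float64(94.4361839444036)]
near gear44 c [ 472.2 -237.1   54. ]
far33 [ 571.1 -238.2   54. ]
near64 [ 472.6 -240.8   36. ]
far54 [ 572.7 -240.8   36. ]
shaftcollar [453.6 -18.1  20. ]
```

>>> drive_tool([
  [1,[0,0,0],-0.07],
  [1,[0,0,0],-0.07],
  [1,[0,0,0],-0.07],
  [1,[0.04,0.15,0],0],
  [1,[0.04,0.15,0],0],
  [1,[0.04,0.15,0],0],
  [1,[0.04,0.15,0],0],
  [1,[0.04,0.15,0],0],
  [1,[0.04,0.15,0],0],
  [1,[0.04,0.15,0],0],
  [1,[0.04,0.15,0],0],
  [1,[0.04,0.15,0],0],
  [1,[0.04,0.15,0],0],
  [1,[0.04,0.15,0],0],
  [1,[0.04,0.15,0],0],
  [1,[0.04,0.15,0],0],
  [1,[0.04,0.15,0],0],
  [1,[0.04,0.15,0],0],
  [1,[0.04,0.15,0],0],
  [0.5,[0.04,0.15,0],0],
])

```text
clock: 2.6
position: [459.0, -195.3, 242.0]
ee_rot: [1.0, 0.0, -0.0, -0.0]
contact_force: [1.6, 0.7, -0.5]
gripper_width: 69.9
```

>>> drive_tool([
  [0.5,[0.04,0.15,0],0],
  [0.5,[0,0,0.15],0],
  [0.5,[0,0,0.15],0],
  [0.5,[0,0,0.1],0],
  [0.5,[0,0,0],0],
  [0.5,[0,0,0],0],
])

```text
clock: 3.35
position: [472.0, -239.0, 123.5]
ee_rot: [1.0, 0.001, 0.001, 0.0]
contact_force: [0.6, 0.2, 0.8]
gripper_width: 64.3
```

```bash
python3 - <<'E'
from h import *
s=read_state(); print(s['position'],s['ee_rot'],s['joints'])
snap('side','s1',(280,160,440,320),3.7); snap('top','t1',(300,120,440,260),4)
E
```

```text
[ 472.01827081 -239.00344925  123.45082781] [9.99999155e-01 8.70849390e-04 8.77137240e-04 4.03278911e-04] [-1.61592275e-01  3.43754972e-01 -3.89740794e-01  6.90655450e-04
 -8.35439044e-01  1.73366745e+00]
```

View pics/s1.png

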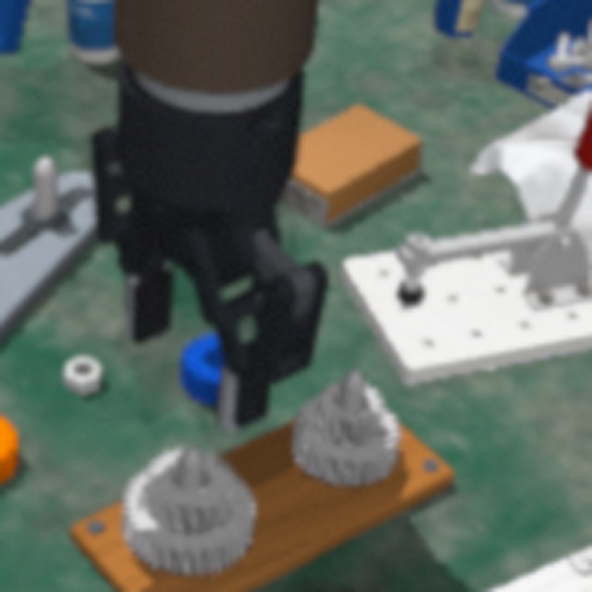

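View pics/t1.png

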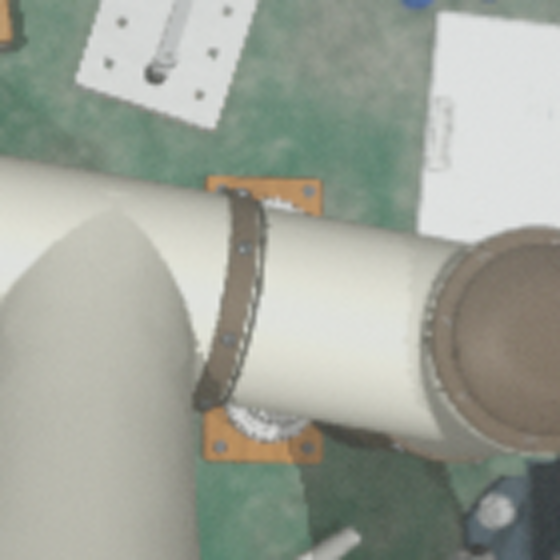

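```bash
python3 - <<'E'
from h import *
for dz in (0,6,11):
  for y in (-239,-239+36,-239-36):
    print(dz,y,(proj('side',(472,y,123.5-dz))-[280,160])*3.7)
E
```

```text
0 -239 [191.87674807 368.48096268]
0 -203 [146.44026584 324.96440163]
0 -275 [239.95416626 414.53335989]
6 -239 [191.21183677 378.18220216]
6 -203 [146.00163555 334.58812865]
6 -275 [239.03314511 424.29654248]
11 -239 [190.6608786 386.1978868]
11 -203 [145.63791954 342.54256762]
11 -275 [238.27039073 432.36039595]
```

>>> drive_tool([
  [0.5,[0.003,0.003,0.1],0],
  [0.5,[0,0,0.08],0],
  [0.5,[0,0,0.06],0],
  [0.5,[0,0,0.008],0],
  [0.5,[0,0,0],0],
  [0.1,[0,0,0],0],
  [-1,[0,0,0],0],
  [-1,[0,0,0],0],
  [-1,[0,0,0],0],
  [-1,[0,0,0],0],
  [-1,[0,0,0],0],
])

```text
clock: 4.82
position: [472.8, -239.8, 49.5]
ee_rot: [1.0, 0.001, 0.001, 0.0]
contact_force: [-1.0, 0.6, 5.3]
gripper_width: 40.4
```

```bash
python3 - <<'E'
from h import *
snap('side','s2',(280,160,440,320),3.7)
E
```

```text
(no output)
```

View pics/s2.png

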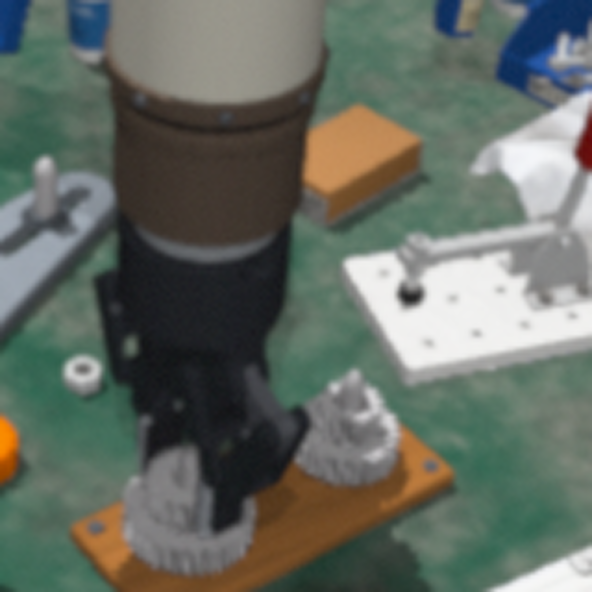

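>>> drive_tool([
  [-1,[0,0,-0.03],0],
  [-1,[0,0,-0.08],0],
  [-1,[0,0,-0.1],0],
  [-1,[0,0,-0.1],0],
  [-1,[0,0,0],0],
  [-1,[0,0,0],0],
])

```text
clock: 5.62
position: [471.3, -239.4, 140.4]
ee_rot: [1.0, 0.0, -0.001, -0.0]
contact_force: [0.4, 0.9, -2.1]
gripper_width: 40.3
```

```bash
python3 - <<'E'
from h import *
snap('side','s3',(280,160,440,320),3.7)
E
```

```text
(no output)
```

View pics/s3.png

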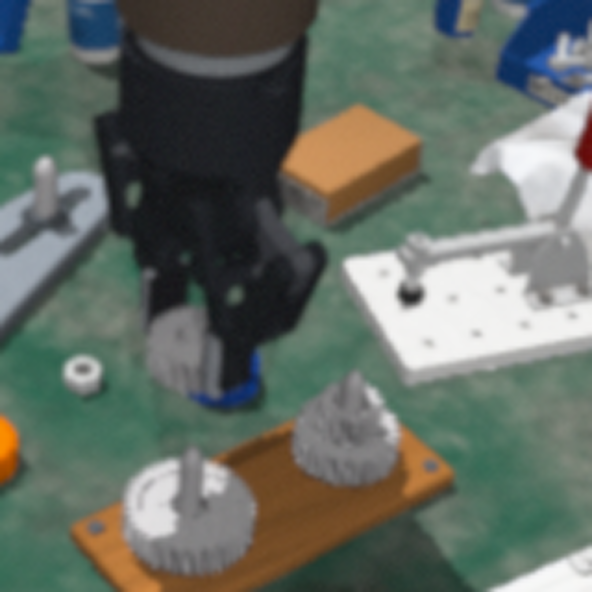

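>>> drive_tool([
  [-1,[-0.01,-0.073,0],0],
  [-1,[-0.017,-0.15,0],0],
  [-1,[-0.017,-0.15,0],0],
  [-1,[-0.017,-0.15,0],0],
  [-1,[-0.017,-0.15,0],0],
  [-1,[-0.017,-0.15,0],0],
  [-1,[-0.017,-0.15,0],0],
  [-1,[-0.017,-0.15,0],0],
  [-1,[-0.017,-0.15,0],0],
  [-1,[-0.017,-0.15,0],0],
  [-1,[-0.017,-0.15,0],0],
  [-1,[-0.017,-0.15,0],0],
  [-1,[-0.01,-0.05,0],0],
  [-1,[0,0,0.15],0],
  [-1,[0,0,0.15],0],
  [-1,[0,0,0.06],0],
  [-1,[0,0,0],0],
])

```text
clock: 7.8
position: [408.2, 290.2, 30.8]
ee_rot: [1.0, 0.0, -0.002, 0.002]
contact_force: [0.8, -0.6, -1.4]
gripper_width: 40.2
```

>>> drive_tool([
  [-1,[0,0,0.03],0],
  [-1,[0,0,0.015],0],
  [-1,[0,0,0],0],
])

```text
clock: 8.18
position: [409.3, 292.1, 19.6]
ee_rot: [1.0, 0.001, 0.0, -0.0]
contact_force: [-0.2, -0.9, -2.1]
gripper_width: 40.3
```

```bash
python3 - <<'E'
from h import *
snap('side','s4',(140,120,300,260),3.7)
E
```

```text
(no output)
```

View pics/s4.png

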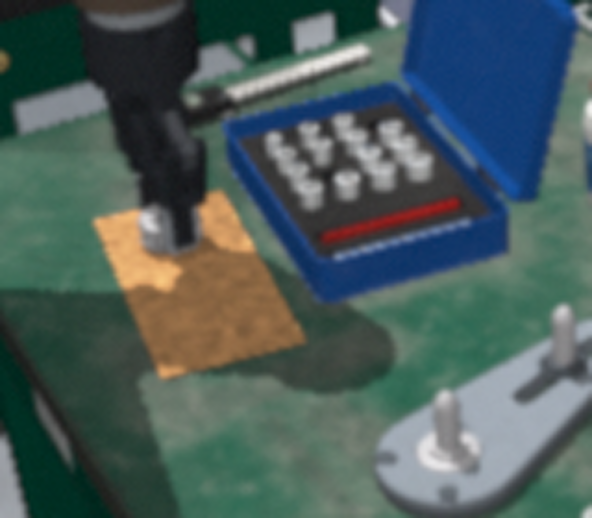

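>>> drive_tool([
  [-1,[0,0,0.006],0],
  [-1,[0,0,0.003],0],
  [-1,[0,0,0],0],
])

```text
clock: 8.6
position: [409.2, 292.2, 16.7]
ee_rot: [1.0, 0.001, 0.0, -0.0]
contact_force: [-0.5, 0.2, -1.8]
gripper_width: 40.1
```

>>> drive_tool([
  [-1,[0,0,0.004],0],
  [-1,[0,0,0],0],
  [0,[0,0,0],0],
  [0.4,[0,0,0],0],
  [0.4,[0,0,0],0],
  [0.4,[0,0,0],0],
])

```text
clock: 9.35
position: [409.3, 292.2, 15.4]
ee_rot: [1.0, 0.001, -0.0, 0.0]
contact_force: [-0.4, 1.6, 0.3]
gripper_width: 59.6
```

>>> drive_tool([
  [0.4,[0,0,-0.05],0],
  [0.4,[0,0,-0.15],0],
  [0.4,[0,0,-0.15],0],
  [0.4,[0,0,-0.06],0],
  [0.2,[0.04,0.1,0],0],
  [0.2,[0.047,0.153,0],0],
  [0.2,[0.046,0.152,0],0],
  [0.2,[0.046,0.152,0],0],
  [0.2,[0.046,0.152,0],0],
  [0.2,[0.046,0.152,0],0],
  [0.2,[0.046,0.152,0],0],
  [0.2,[0.046,0.152,0],0],
  [0.2,[0.046,0.152,0],0],
  [0.2,[0.046,0.152,0],0],
  [0.2,[0.046,0.152,0],0],
  [0.2,[0.046,0.152,0],0],
  [0.2,[0,0,0],0],
  [0.2,[0,0,0],0],
])

```text
clock: 11.6
position: [573.6, -239.4, 139.0]
ee_rot: [1.0, 0.0, -0.0, -0.0]
contact_force: [0.7, -0.0, 0.7]
gripper_width: 50.9
```

```bash
python3 - <<'E'
from h import *
print(read_state()['position'])
snap('side','s5',(140,120,300,260),3.7);crop('pics/s5_full.png','s5b',(310,160,470,320),3.7)
snap('top','t5',(130,120,300,270),4)
E
```

```text
[ 573.59255687 -239.41365658  138.95037353]
```

View pics/s5b.png

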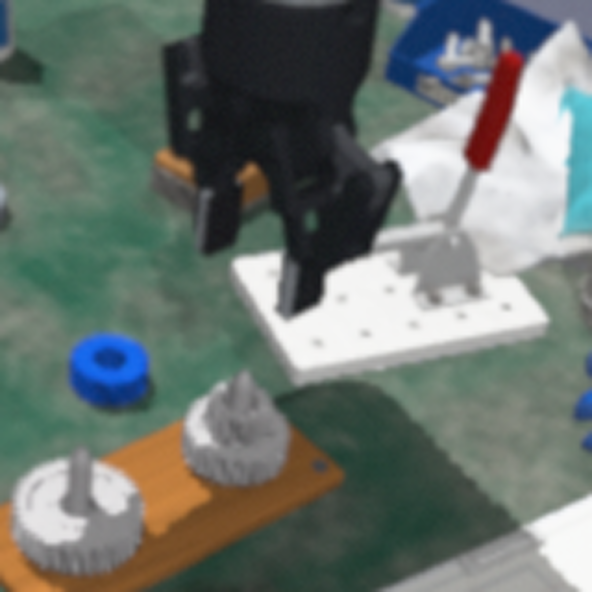

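View pics/t5.png

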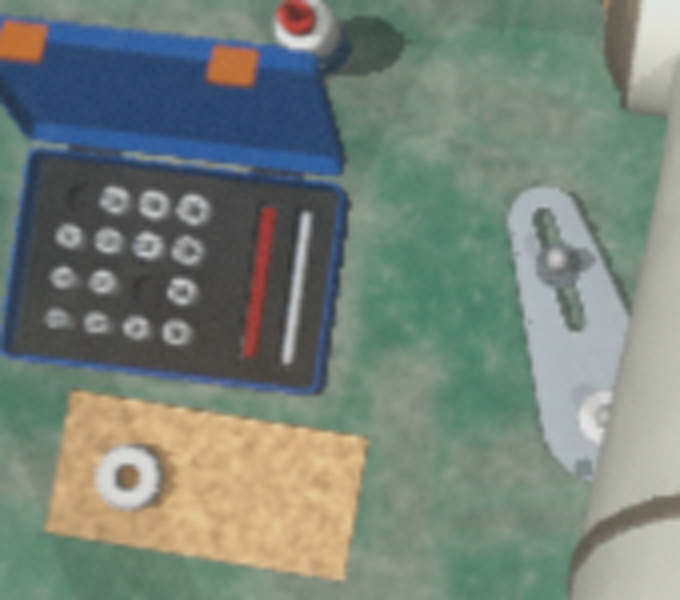

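>>> drive_tool([
  [0.2,[0,0.002,0.12],0],
  [0.2,[0,0,0.1],0],
  [0.2,[0,0,0.06],0],
  [0.2,[0,0,0.018],0],
  [0.2,[0,0,0],0],
  [0.2,[0,0,0],0],
  [-0.2,[0,0,0],0],
  [-1,[0,0,0],0],
  [-1,[0,0,0],0],
  [-1,[0,0,0],0],
  [-1,[0,0,0],0],
])

```text
clock: 13.08
position: [574.7, -240.4, 50.4]
ee_rot: [1.0, 0.001, 0.001, 0.0]
contact_force: [-1.8, 1.5, 6.5]
gripper_width: 29.8
```

```bash
python3 - <<'E'
from h import *
v=(np.array([128,477])+.5)/4-.5+[130,120]
print(onz('top',v,21), 'vs 409.3 292.2')
E
```

```text
[409.42081745 290.42974841  21.        ] vs 409.3 292.2
```

>>> drive_tool([
  [-1,[0,0,-0.03],0],
  [-1,[0,0,-0.08],0],
  [-1,[0,0,-0.1],0],
  [-1,[0,0,-0.1],0],
  [-1,[0,0,0],0],
  [-1,[-0.03,-0.07,0],0],
  [-1,[-0.058,-0.145,0],0],
  [-1,[-0.058,-0.145,0],0],
  [-1,[-0.058,-0.145,0],0],
  [-1,[-0.058,-0.145,0],0],
  [-1,[-0.058,-0.145,0],0],
  [-1,[-0.058,-0.145,0],0],
  [-1,[-0.058,-0.145,0],0],
  [-1,[-0.058,-0.145,0],0],
  [-1,[-0.058,-0.145,0],0],
  [-1,[-0.035,-0.072,0],0],
  [-1,[0,0,0],0],
  [-1,[0,0,0.15],0],
  [-1,[0,0,0.14],0],
  [-1,[0,0,0.06],0],
])

```text
clock: 15.58
position: [396.1, 191.4, 34.5]
ee_rot: [1.0, -0.0, -0.002, 0.002]
contact_force: [0.8, -1.1, -0.7]
gripper_width: 29.7
```

```bash
python3 - <<'E'
from h import *
print(read_state()['position'])
snap('side','s6',(140,120,300,260),3.7)
E
```

```text
[396.10899795 191.35172985  34.54716161]
```

View pics/s6.png

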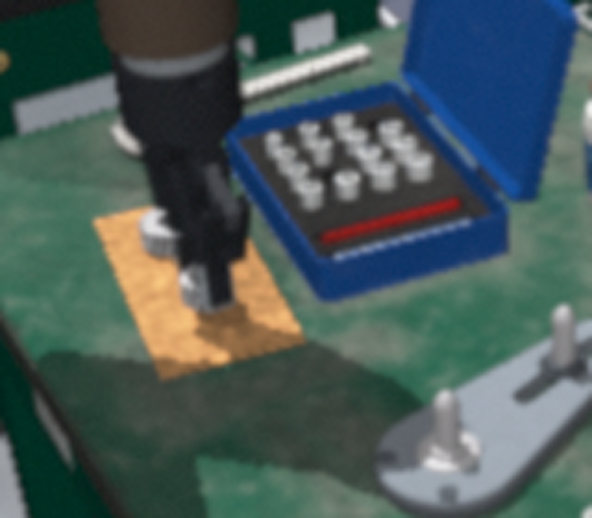

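>>> drive_tool([
  [-1,[0,0,0.03],0],
  [-1,[0,0,0.005],0],
  [-1,[0,0,0],0],
  [-1,[0,0,0],0],
])

```text
clock: 16.12
position: [397.7, 194.1, 27.2]
ee_rot: [1.0, 0.001, 0.001, -0.001]
contact_force: [0.1, -1.0, -0.3]
gripper_width: 29.7
```

>>> drive_tool([
  [-1,[0,0,0.025],0],
  [-1,[0,0,0.005],0],
  [-1,[0,0,0],0],
  [-1,[0,0,0],0],
])

```text
clock: 16.62
position: [397.4, 193.8, 17.5]
ee_rot: [1.0, 0.001, -0.0, 0.0]
contact_force: [0.0, -1.0, -1.2]
gripper_width: 29.7
```

>>> drive_tool([
  [-1,[0,0,0.004],0],
  [-1,[0,0,0],0],
  [-0.2,[0,0,0],0],
  [0.2,[0,0,0],0],
  [0.2,[0,0,0],0],
  [0.2,[0,0,0],0],
  [0.2,[0,0,-0.05],0],
  [0.2,[0,0,-0.1],0],
  [0.2,[0,0,-0.12],0],
  [0.4,[0,0,-0.12],0],
  [0.6,[0.01,0.07,0],0],
  [0.8,[0.025,0.145,0],0],
  [0.8,[0.025,0.145,0],0],
  [0.8,[0.025,0.145,0],0],
  [0.8,[0.025,0.145,0],0],
  [0.8,[0.025,0.145,0],0],
  [0.8,[0.025,0.145,0],0],
  [0.8,[0.025,0.145,0],0],
  [0.8,[0.025,0.145,0],0],
  [0.8,[0.025,0.145,0],0],
])

```text
clock: 19.12
position: [468.4, -220.1, 133.2]
ee_rot: [1.0, 0.001, -0.0, -0.0]
contact_force: [0.4, 0.3, 0.1]
gripper_width: 76.8
```

>>> drive_tool([
  [0.8,[0.018,0.072,0],0],
  [0.8,[0,0,0],0],
  [0.8,[0,0,0],0],
])

```text
clock: 19.5
position: [473.3, -239.8, 133.1]
ee_rot: [1.0, 0.001, -0.0, -0.0]
contact_force: [0.4, -0.3, -0.3]
gripper_width: 77.1
```

```bash
python3 - <<'E'
from h import *
print(read_state()['position'])
snap('side','s7',(140,120,300,260),3.7);crop('pics/s7_full.png','s7b',(280,160,440,320),3.7)
E
```

```text
[ 473.28393191 -239.75006653  133.10426034]
```

View pics/s7.png

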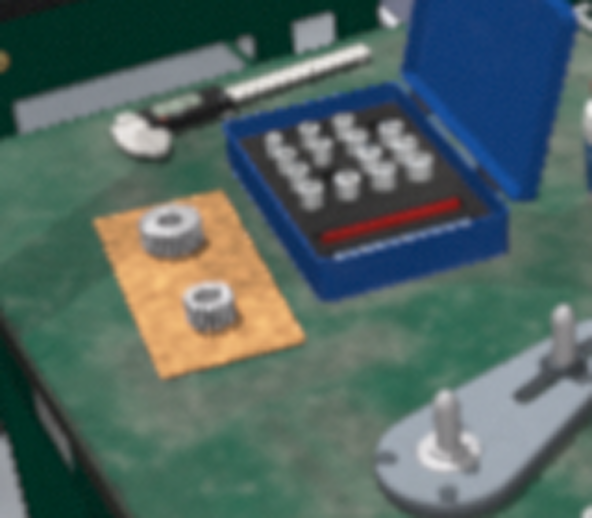

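View pics/s7b.png

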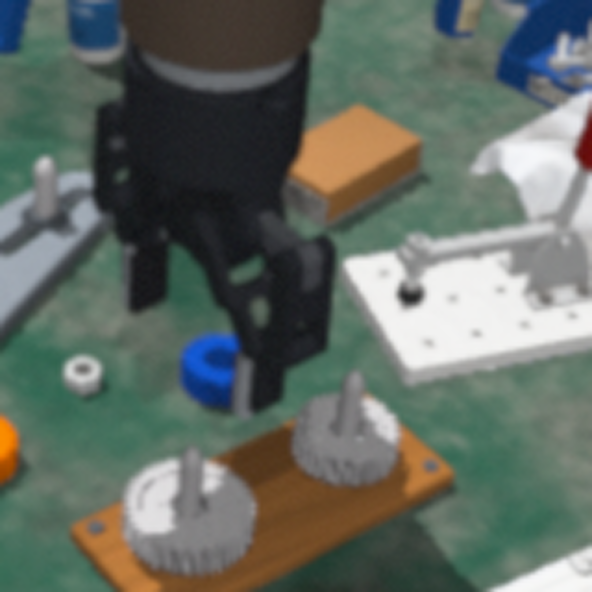

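```bash
python3 - <<'E'
from h import *
im=cv2.imread('pics/top0.png'); hsv=cv2.cvtColor(im,cv2.COLOR_BGR2HSV)
for n,c in (('near',(368,218)),('far',(368,179)),('turq',(0,0))):
    if n=='turq': continue
    m=((hsv[:,:,1]<70)&(hsv[:,:,2]>60)).astype(np.uint8); y,x=np.mgrid[:420,:560]; m[(x-c[0])**2+(y-c[1])**2>16**2]=0
    k,l,st,ce=cv2.connectedComponentsWithStats(m); i=1+st[1:,4].argmax(); mm=(l==i).astype(np.uint8)
    cn=max(cv2.findContours(mm,0,2)[0],key=cv2.contourArea)
    (cc,r)=cv2.minEnclosingCircle(cn); print(n,st[i],ce[i],cc,r,onz('top',cc,36),onz('top',ce[i],36),'r mm',r*np.linalg.norm(onz('top',(cc[0]+1,cc[1]),36)-onz('top',cc,36)))
E
```

```text
near [355 206  30  25 554] [368.69494585 217.72924188] (369.25, 218.0) 14.800860404968262 [ 472.13972667 -245.1331549    36.        ] [ 472.81219951 -243.70022996   36.        ] r mm 38.20427627424658
far [357 169  22  21 354] [367.44067797 179.22881356] (367.3760986328125, 179.3495635986328) 10.709378242492676 [ 572.22197223 -240.25799203   36.        ] [ 572.54042358 -240.42591447   36.        ] r mm 27.840032887190947
```

>>> drive_tool([
  [0.8,[-0.002,0.001,0.12],0],
  [0.8,[0,0,0.12],0],
  [0.8,[0,0,0.08],0],
  [0.8,[0,0,0.043],0],
  [0.8,[0,0,0],0],
  [0.8,[0,0,0],0],
])

```text
clock: 20.3
position: [474.1, -240.5, 25.5]
ee_rot: [1.0, 0.001, 0.001, 0.0]
contact_force: [-0.8, 0.3, 0.4]
gripper_width: 76.8
```

>>> drive_tool([
  [0.6,[0,0,0],0],
  [0,[0,0,0],0],
  [-1,[0,0,0],0],
  [-1,[0,0,0],0],
  [-1,[0,0,0],0],
  [-1,[0,0,0],0],
])

```text
clock: 21.05
position: [473.9, -240.6, 26.4]
ee_rot: [1.0, 0.001, 0.001, 0.0]
contact_force: [-0.8, 2.0, 7.8]
gripper_width: 61.9
```

```bash
python3 - <<'E'
from h import *
print(read_state()['position'])
snap('side','s8',(280,160,440,320),3.7)
E
```

```text
[ 473.86396607 -240.63192745   26.36249362]
```

View pics/s8.png

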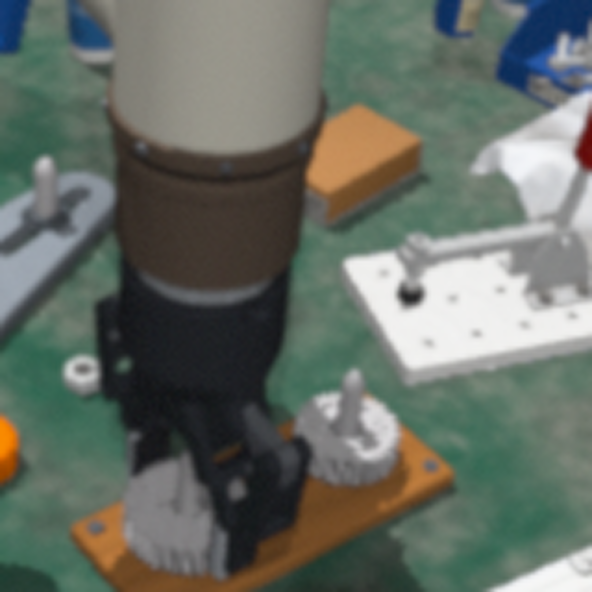

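>>> drive_tool([
  [-1,[0,0,-0.02],0],
  [-1,[0,0,-0.06],0],
  [-1,[0,0,-0.08],0],
  [-1,[0,0,-0.1],0],
  [-1,[0,0,-0.01],0],
  [-1,[0,0,0],0],
  [-1,[-0.008,-0.04,0],0],
  [-1,[-0.014,-0.12,0],0],
  [-1,[-0.014,-0.12,0],0],
  [-1,[-0.014,-0.14,0],0],
  [-1,[-0.014,-0.14,0],0],
  [-1,[-0.006,-0.1,0],0],
  [-1,[0,-0.05,0],0],
  [-1,[0,-0.028,0],0],
  [-1,[0,0,0],0],
  [-1,[0,0,0],0],
])

```text
clock: 23.1
position: [451.8, -19.8, 105.3]
ee_rot: [1.0, 0.0, -0.0, 0.0]
contact_force: [0.1, -0.6, -2.1]
gripper_width: 61.9
```

```bash
python3 - <<'E'
from h import *
s=read_state();print(s['position'],s['ee_rot'],s['contact_force'])
snap('side','s9',(200,140,340,270),4.2)
snap('top','t9',(230,160,330,260),5)
E
```

```text
[451.83534268 -19.79034793 105.33977365] [ 9.99999964e-01  7.24350890e-05 -2.42154312e-04  8.79165683e-05] [ 0.12749032 -0.58243171 -2.12590143]
```

View pics/s9.png

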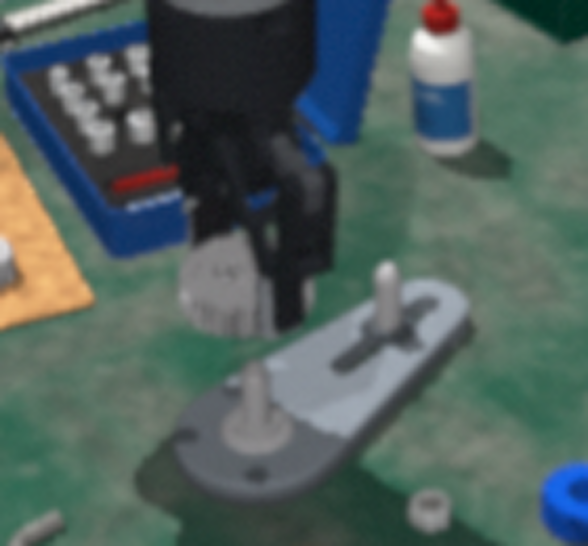

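View pics/t9.png

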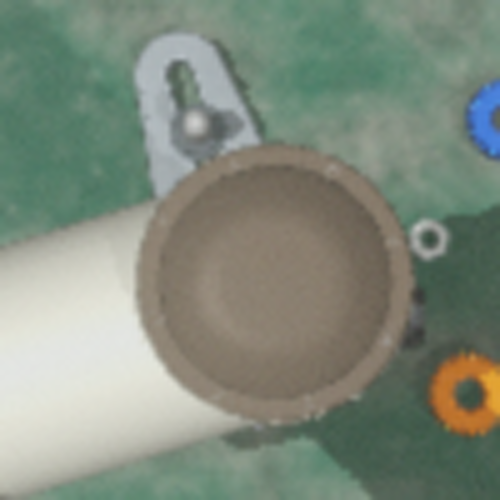

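```bash
python3 - <<'E'
from h import *
print((proj('side',(451.8,-19.8,106))-[200,140])*4.2, proj('side',(453.8,-19.8,106))-proj('side',(451.8,-19.8,106)))
a=np.array([0.856,-0.516]);b=np.array([-.516,-.856])
c=np.array([451.8,-19.8])
for s in (1,-1):
  p=c+s*32.2*a; print((proj('side',(*p,106))-[200,140])*4.2)
im=cv2.imread('pics/s9_full.png')
crop('pics/s9_full.png','s9z',(236,190,284,226),16)
E
```

```text
[244.41846153 283.14296786] [ 0.86856888 -0.31746957]
[311.84135513 282.00785843]
[177.13040042 284.28036282]
```

View pics/s9z.png

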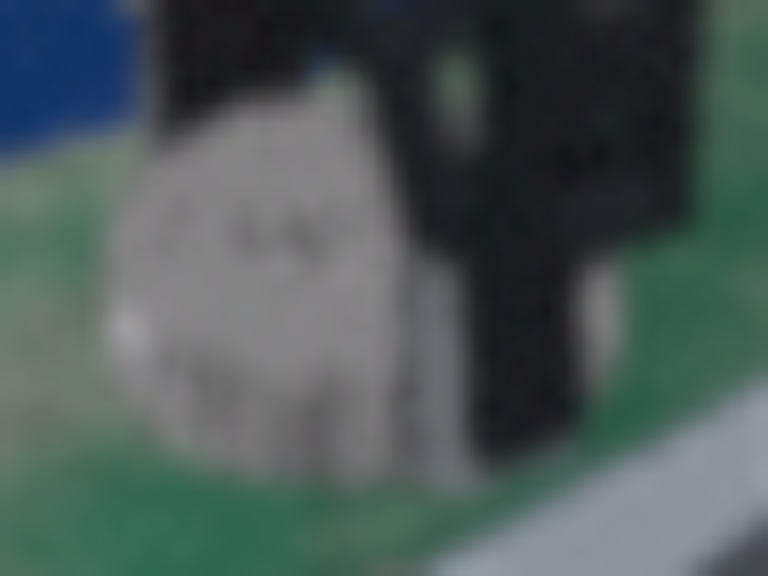

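>>> drive_tool([
  [-1,[0.003,-0.003,0.05],0],
  [-1,[0,0,0.05],0],
  [-1,[0,0,0.015],0],
  [-1,[0,0,0],0],
  [-1,[0,0,0],0],
])

```text
clock: 23.82
position: [453.3, -18.3, 71.5]
ee_rot: [1.0, 0.001, 0.001, -0.0]
contact_force: [1.1, 0.3, -2.6]
gripper_width: 61.8
```

```bash
python3 - <<'E'
from h import *
s=read_state();print(s['position'],s['ee_rot'],s['contact_force'])
snap('side','s10',(230,185,300,245),11)
E
```

```text
[453.32512908 -18.2825507   71.53805197] [ 9.99999636e-01  5.86343438e-04  6.07446908e-04 -1.24380629e-04] [ 1.12523206  0.25838925 -2.62979891]
```

View pics/s10.png

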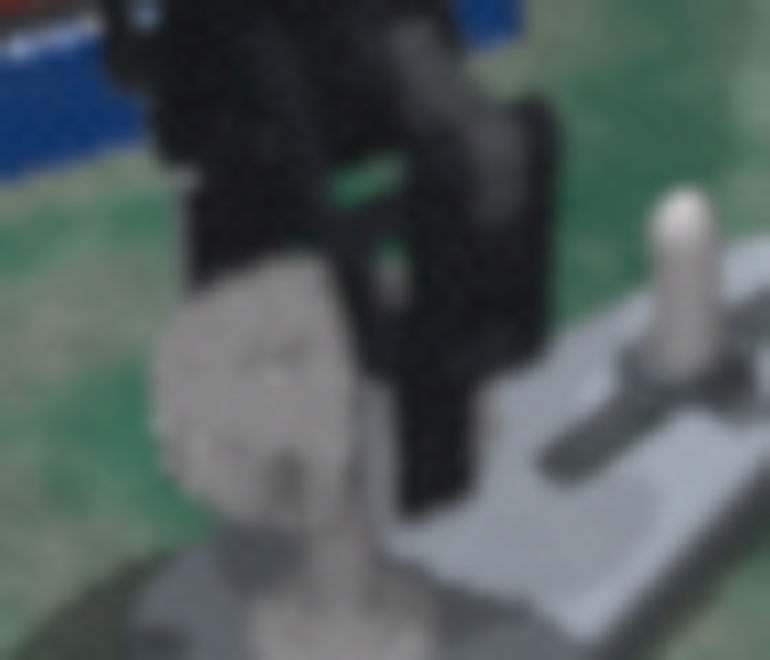

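```bash
python3 - <<'E'
from h import *
f=lambda p:(proj('side',p)+.5-[230,185])*11
for p in [(453.3,-18.3,72),(453.3,-18.3,40),(453.3,-18.3,30),(453.5,-19.3,40)]: print(p,f(p))
im=cv2.imread('pics/s10_full.png').astype(int)
for r in (219,220,221,234,235,236): print(r,[tuple(im[r,c]) and int(im[r,c].max()-im[r,c].min()) for c in range(240,280)])
for r in (219,235): print(r,[int(im[r,c].sum()//3) for c in range(240,280)])
E
```

```text
(453.3, -18.3, 72) [326.58373651 392.96450078]
(453.3, -18.3, 40) [333.68074826 526.3902398 ]
(453.3, -18.3, 30) [335.85016745 567.03215382]
(453.5, -19.3, 40) [337.1903539  528.83339911]
219 [35, 37, 36, 19, 3, 1, 2, 1, 2, 1, 1, 1, 2, 1, 2, 1, 2, 1, 0, 3, 1, 1, 3, 6, 5, 3, 5, 7, 6, 6, 5, 7, 6, 6, 5, 9, 13, 14, 16, 16]
220 [39, 41, 41, 23, 4, 2, 2, 2, 2, 0, 2, 1, 2, 2, 1, 2, 2, 2, 1, 2, 2, 1, 4, 6, 6, 6, 6, 4, 5, 6, 4, 5, 4, 3, 5, 11, 15, 16, 17, 17]
221 [41, 46, 43, 25, 6, 2, 2, 2, 1, 1, 2, 3, 1, 1, 2, 2, 3, 2, 2, 2, 1, 1, 4, 6, 6, 5, 6, 6, 5, 3, 5, 3, 3, 2, 5, 10, 15, 17, 16, 16]
234 [16, 16, 18, 19, 21, 23, 20, 17, 11, 10, 9, 9, 9, 9, 8, 9, 7, 4, 1, 2, 2, 2, 1, 1, 7, 13, 15, 14, 16, 16, 16, 16, 16, 17, 17, 17, 16, 17, 16, 17]
235 [14, 13, 14, 15, 14, 13, 10, 11, 12, 9, 9, 8, 8, 10, 9, 8, 7, 3, 1, 1, 1, 2, 2, 3, 5, 11, 14, 15, 16, 17, 16, 18, 17, 17, 18, 17, 17, 17, 16, 16]
236 [11, 9, 10, 10, 8, 9, 12, 13, 11, 10, 10, 9, 8, 9, 9, 7, 7, 3, 2, 2, 2, 1, 1, 2, 2, 7, 9, 11, 12, 15, 16, 16, 17, 17, 17, 17, 17, 18, 17, 17]
219 [91, 87, 90, 104, 123, 131, 131, 130, 133, 133, 133, 131, 130, 131, 137, 138, 131, 129, 133, 134, 131, 119, 89, 71, 55, 41, 30, 25, 28, 28, 28, 32, 32, 46, 68, 93, 108, 121, 136, 144]
235 [99, 94, 92, 85, 75, 80, 88, 95, 93, 87, 79, 75, 77, 76, 76, 75, 80, 89, 102, 112, 115, 116, 111, 99, 94, 105, 120, 126, 134, 142, 147, 148, 147, 148, 147, 147, 147, 147, 146, 148]
```

>>> drive_tool([
  [-1,[0.003,0.002,0],0],
  [-1,[0,0,0.02],0],
  [-1,[0,0,0.02],0],
  [-1,[0,0,0.01],0],
  [-1,[0,0,0],0],
  [-1,[0,0,0],0],
])

```text
clock: 24.62
position: [453.9, -18.9, 56.0]
ee_rot: [1.0, 0.001, 0.0, 0.0]
contact_force: [-1.0, 0.0, -2.1]
gripper_width: 62.6
```

>>> drive_tool([
  [-1,[0,0,0.02],0],
  [-1,[0,0,0.02],0],
  [-1,[0,0,0.02],0],
  [-1,[0,0,0.01],0],
  [-1,[0,0,0],0],
  [-1,[0,0,0],0],
])

```text
clock: 25.38
position: [453.9, -18.9, 35.1]
ee_rot: [1.0, 0.001, 0.0, -0.0]
contact_force: [-1.3, -0.2, -2.0]
gripper_width: 61.9
```

```bash
python3 - <<'E'
from h import *
s=read_state();print(s['position'],s['ee_rot'],s['contact_force'])
snap('side','s11',(220,175,310,250),8)
E
```

```text
[453.88583593 -18.85600447  35.10161897] [ 9.99999778e-01  6.48009124e-04  1.55376240e-04 -1.73648719e-05] [-1.25558938 -0.19960895 -1.99980532]
```

View pics/s11.png

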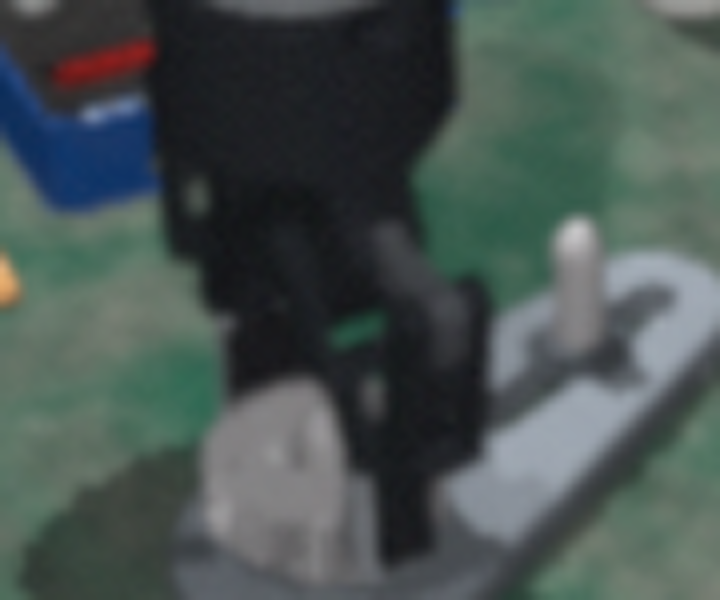

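Going on smoothly. Down the last ~6.5 mm.

>>> drive_tool([
  [-1,[0,0,0.012],0],
  [-1,[0,0,0.007],0],
  [-1,[0,0,0.003],0],
  [-1,[0,0,0],0],
  [-1,[0,0,0],0],
])

```text
clock: 26.05
position: [453.6, -18.9, 28.5]
ee_rot: [1.0, 0.001, -0.0, 0.0]
contact_force: [-0.7, 0.3, 0.2]
gripper_width: 62.0
```

>>> drive_tool([
  [-1,[0,0,0.005],0],
  [-1,[0,0,0],0],
  [-1,[0,0,0],0],
])

```text
clock: 26.42
position: [453.6, -18.9, 28.3]
ee_rot: [1.0, 0.001, 0.0, 0.0]
contact_force: [-4.1, 0.9, 14.4]
gripper_width: 61.8
```

>>> drive_tool([
  [0.2,[0,0,-0.004],0],
  [0.8,[0,0,0],0],
  [0.8,[0,0,0],0],
  [0.8,[0,0,0],0],
  [0.8,[0,0,-0.05],0],
  [0.8,[0,0,-0.1],0],
  [0.8,[0,0,-0.12],0],
  [0.8,[0,0,-0.08],0],
  [0.7,[0.03,0.05,0],0],
  [0.6,[0.06,0.11,0],0],
  [0.6,[0.07,0.13,0],0],
  [0.6,[0.07,0.13,0],0],
  [0.6,[0.07,0.13,0],0],
  [0.6,[0.06,0.11,0],0],
  [0.6,[0.038,0.078,0],0],
  [0.6,[0,0,0],0],
  [0.6,[0,0,0],0],
])

```text
clock: 28.55
position: [572.8, -239.7, 132.6]
ee_rot: [1.0, 0.001, -0.001, -0.0]
contact_force: [0.1, -0.4, -0.9]
gripper_width: 68.3
```

```bash
python3 - <<'E'
from h import *
s=read_state();print(s['position'],s['ee_rot'],s['contact_force'])
snap('side','s12',(230,185,310,245),9)
snap('top','t12',(240,160,320,250),6)
E
```

```text
[ 572.78831106 -239.69794041  132.63212267] [ 9.99999643e-01  5.48360205e-04 -5.93864917e-04 -2.45472861e-04] [ 0.14725472 -0.36189763 -0.91835984]
```

View pics/s12.png

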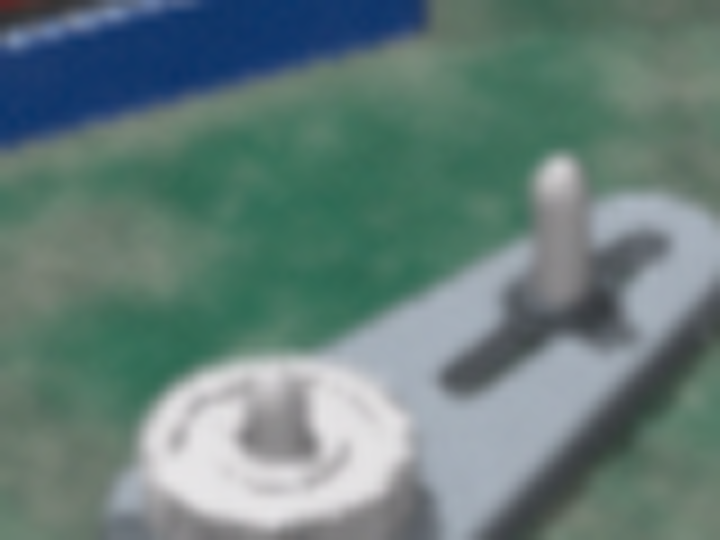

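View pics/t12.png

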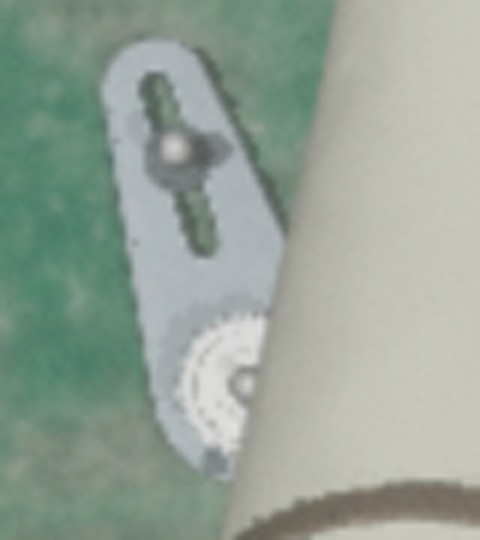

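>>> drive_tool([
  [0.6,[-0.002,0.001,0.12],0],
  [0.6,[0,0,0.12],0],
  [0.6,[0,0,0.08],0],
  [0.6,[0,0,0.04],0],
  [0.6,[0,0,0],0],
  [0.6,[0,0,0],0],
  [0.4,[0,0,0],0],
  [-0.2,[0,0,0],0],
  [-1,[0,0,0],0],
  [-1,[0,0,0],0],
  [-1,[0,0,0],0],
  [-1,[0,0,0],0],
])

```text
clock: 30.15
position: [573.5, -240.6, 26.8]
ee_rot: [1.0, 0.001, 0.001, 0.0]
contact_force: [-0.8, 0.7, 5.8]
gripper_width: 51.5
```

```bash
python3 - <<'E'
from h import *
s=read_state();print(s['position'],s['ee_rot'],s['contact_force'])
snap('side','s13',(320,180,440,290),5)
E
```

```text
[ 573.51475528 -240.5690245    26.80315086] [9.99999092e-01 8.14738925e-04 1.02814272e-03 3.09869565e-04] [-0.78579434  0.72434798  5.80372151]
```

View pics/s13.png

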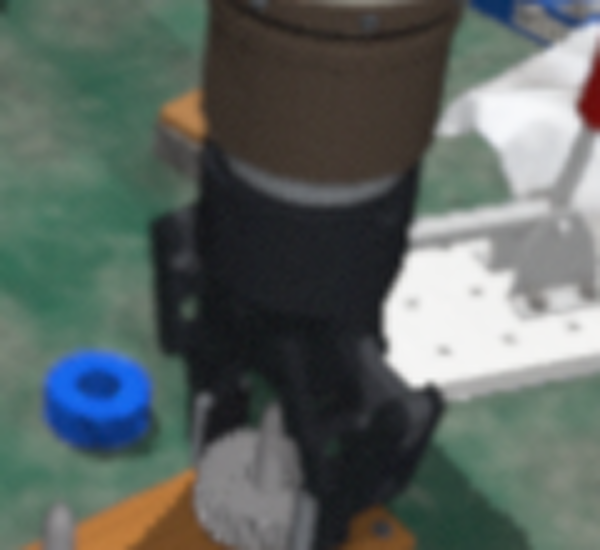

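>>> drive_tool([
  [-1,[0,0,-0.02],0],
  [-1,[0,0,-0.06],0],
  [-1,[0,0,-0.08],0],
  [-1,[0,0,-0.1],0],
  [-1,[0,0,-0.01],0],
  [-1,[0,0,0],0],
  [-1,[-0.006,-0.05,0],0],
  [-1,[-0.01,-0.12,0],0],
  [-1,[-0.01,-0.14,0],0],
  [-1,[-0.01,-0.14,0],0],
  [-1,[-0.01,-0.14,0],0],
  [-1,[-0.01,-0.13,0],0],
  [-1,[-0.01,-0.09,0],0],
  [-1,[0,-0.042,0],0],
  [-1,[0,0,0],0],
  [-1,[0,0,0],0],
])

```text
clock: 32.2
position: [552.5, 14.5, 105.8]
ee_rot: [1.0, 0.0, -0.0, 0.0]
contact_force: [0.6, -0.2, -3.1]
gripper_width: 51.4
```

>>> drive_tool([
  [-1,[0,0,0.06],0],
  [-1,[0,0,0.04],0],
  [-1,[0,0,0.01],0],
  [-1,[0,0,0],0],
  [-1,[0,0,0],0],
  [-1,[0,0,0],0],
])

```text
clock: 32.95
position: [553.0, 15.2, 73.6]
ee_rot: [1.0, 0.001, 0.0, -0.0]
contact_force: [0.8, 0.8, -2.3]
gripper_width: 51.4
```

```bash
python3 - <<'E'
from h import *
s=read_state();print(s['position'],s['ee_rot'],s['contact_force'])
snap('side','s14',(262,165,332,225),11)
p=s['position']; f=lambda p:(proj('side',p)+.5-[262,165])*11
for z in (p[2],40,30): print(z,f((p[0],p[1],z)))
E
```

```text
[553.01992607  15.23119096  73.6052368 ] [ 9.99999655e-01  6.50074526e-04  4.99920993e-04 -1.32173175e-04] [ 0.8197316   0.8007515  -2.30376051]
73.60523680084869 [329.12348244 353.982711  ]
40 [329.48491473 490.63457584]
30 [329.58333752 530.32339283]
```

View pics/s14.png

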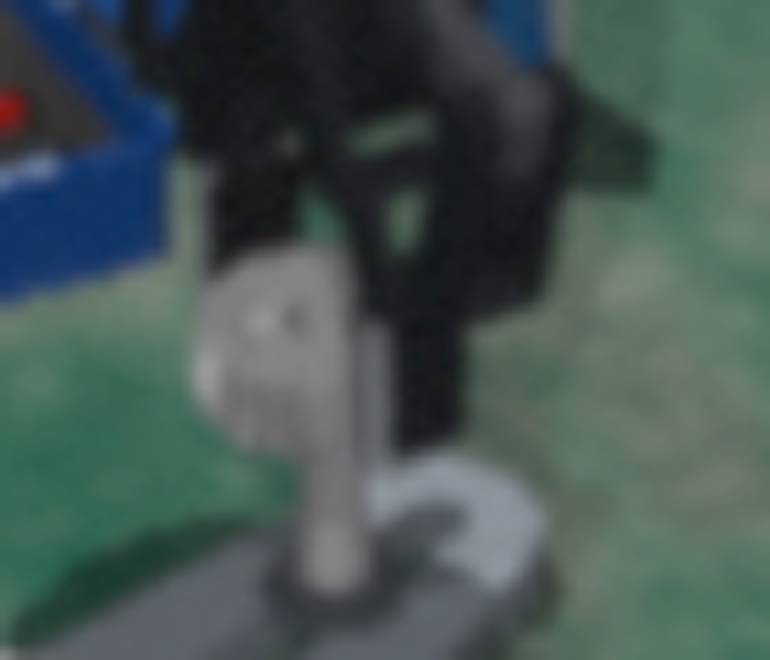

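>>> drive_tool([
  [-1,[0.002,0.001,0.01],0],
  [-1,[0,0,0.02],0],
  [-1,[0,0,0.02],0],
  [-1,[0,0,0.01],0],
  [-1,[0,0,0],0],
  [-1,[0,0,0],0],
])

```text
clock: 33.75
position: [553.5, 14.9, 55.2]
ee_rot: [1.0, 0.001, 0.0, -0.0]
contact_force: [-0.7, 0.3, -3.1]
gripper_width: 51.1
```

>>> drive_tool([
  [-1,[0,0,0.02],0],
  [-1,[0,0,0.02],0],
  [-1,[0,0,0.02],0],
  [-1,[0,0,0.015],0],
  [-1,[0,0,0],0],
  [-1,[0,0,0],0],
])

```text
clock: 34.5
position: [553.5, 14.9, 32.7]
ee_rot: [1.0, 0.001, 0.0, -0.0]
contact_force: [0.3, -0.6, -2.9]
gripper_width: 51.4
```

>>> drive_tool([
  [-1,[0,0,0.01],0],
  [-1,[0,0,0.005],0],
  [-1,[0,0,0],0],
  [-1,[0,0,0],0],
])

```text
clock: 35.0
position: [553.4, 14.9, 28.8]
ee_rot: [1.0, 0.001, 0.0, 0.0]
contact_force: [-2.8, 1.1, 5.7]
gripper_width: 50.9
```

>>> drive_tool([
  [0,[0,0,-0.003],0],
  [0.6,[0,0,0],0],
  [0.6,[0,0,0],0],
  [0.6,[0,0,0],0],
  [0.6,[0,0,-0.05],0],
  [0.6,[0,0,-0.1],0],
  [0.6,[0,0,-0.12],0],
  [0.5,[0,0,-0.08],0],
  [0.4,[-0.06,-0.05,0],0],
  [0.4,[-0.1,-0.12,0],0],
  [0.4,[-0.1,-0.14,0],0],
  [0.4,[-0.1,-0.14,0],0],
  [0.4,[-0.07,-0.14,0],0],
  [0.4,[-0.04,-0.14,0],0],
  [0.4,[-0.01,-0.12,0],0],
  [0.4,[0,-0.075,0],0],
  [0.4,[0,0,0],0],
  [0.4,[0,0,0],0],
])

```text
clock: 37.25
position: [408.9, 291.3, 134.0]
ee_rot: [1.0, 0.0, -0.0, 0.0]
contact_force: [-0.2, 0.4, 0.2]
gripper_width: 59.4
```

```bash
python3 - <<'E'
from h import *
s=read_state();print(s['position'],s['ee_rot'],s['contact_force'])
snap('side','s15',(230,165,320,240),8)
snap('top','t15',(240,160,400,260),5)
E
```

```text
[408.90900745 291.28633655 133.99421807] [ 9.99999908e-01  1.41784900e-04 -3.02349485e-04  2.69454939e-04] [-0.17936726  0.36429065  0.23196662]
```

View pics/s15.png

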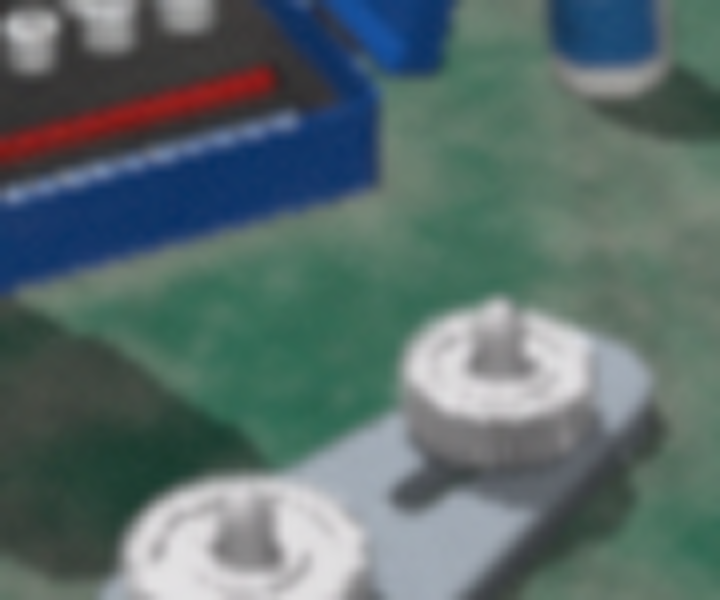

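View pics/t15.png

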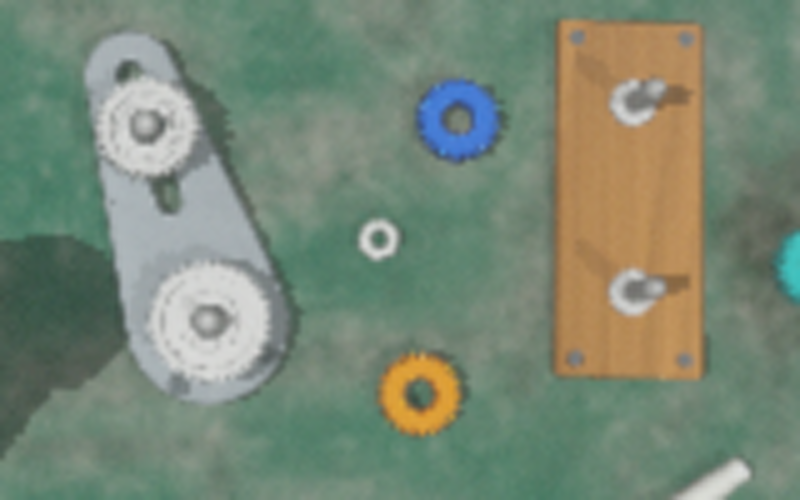

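>>> drive_tool([
  [0.4,[0,-0.002,0.12],0],
  [0.4,[0,0,0.12],0],
  [0.4,[0,0,0.1],0],
  [0.4,[0,0,0.055],0],
  [0.4,[0,0,0],0],
  [0.4,[0,0,0],0],
  [0,[0,0,0],0],
  [-1,[0,0,0],0],
  [-1,[0,0,0],0],
  [-1,[0,0,0],0],
  [-1,[0,0,0],0],
])

```text
clock: 38.72
position: [409.5, 293.1, 17.0]
ee_rot: [1.0, 0.001, 0.001, -0.001]
contact_force: [-1.1, -1.6, 5.3]
gripper_width: 40.2
```

```bash
python3 - <<'E'
from h import *
for t in ((634,102),(633,292)): print(onz('top',(np.array(t)+.5)/5-.5+[240,160],18))
for t in ((148,126),(210,321)): print(onz('top',(np.array(t)+.5)/5-.5+[240,160],38))
E
```

```text
[ 573.26540927 -241.92826335   18.        ]
[ 472.97230151 -241.46218402   18.        ]
[553.16392994  13.44857547  38.        ]
[453.37101542 -20.11559122  38.        ]
```

>>> drive_tool([
  [-1,[0,0,-0.05],0],
  [-1,[0,0,-0.12],0],
  [-1,[0,0,-0.12],0],
  [-1,[0,0,-0.08],0],
  [-1,[0.013,0.078,0],0],
  [-1,[0.018,0.15,0],0],
  [-1,[0.018,0.15,0],0],
  [-1,[0.018,0.15,0],0],
  [-1,[0.018,0.15,0],0],
  [-1,[0.018,0.15,0],0],
  [-1,[0.018,0.15,0],0],
  [-1,[0.018,0.15,0],0],
  [-1,[0.018,0.15,0],0],
  [-1,[0.018,0.15,0],0],
  [-1,[0.018,0.15,0],0],
  [-1,[0.018,0.15,0],0],
  [-1,[0.002,0.05,0],0],
  [-1,[0,0,0.05],0],
  [-1,[0,0,0],0],
  [-1,[0,0,0],0],
])

```text
clock: 41.22
position: [473.3, -239.5, 111.3]
ee_rot: [1.0, 0.001, -0.0, -0.0]
contact_force: [-0.1, -0.5, -1.7]
gripper_width: 40.1
```

```bash
python3 - <<'E'
from h import *
s=read_state();print(s['position'],s['ee_rot'],s['contact_force'])
snap('side','s16',(290,220,380,295),8)
p=s['position']; f=lambda p:(proj('side',p)+.5-[290,220])*8
for z in (p[2]-5,60,40): print(z,f((p[0],p[1],z)))
E
```

```text
[ 473.27397329 -239.51143573  111.25408731] [ 9.99998775e-01  1.49308354e-03 -4.61618925e-04 -8.94387648e-05] [-0.09925628 -0.50454576 -1.70391262]
106.25408731482253 [340.98658548 379.65685064]
60 [330.11714855 532.32154848]
40 [325.57849817 595.06180117]
```

View pics/s16.png

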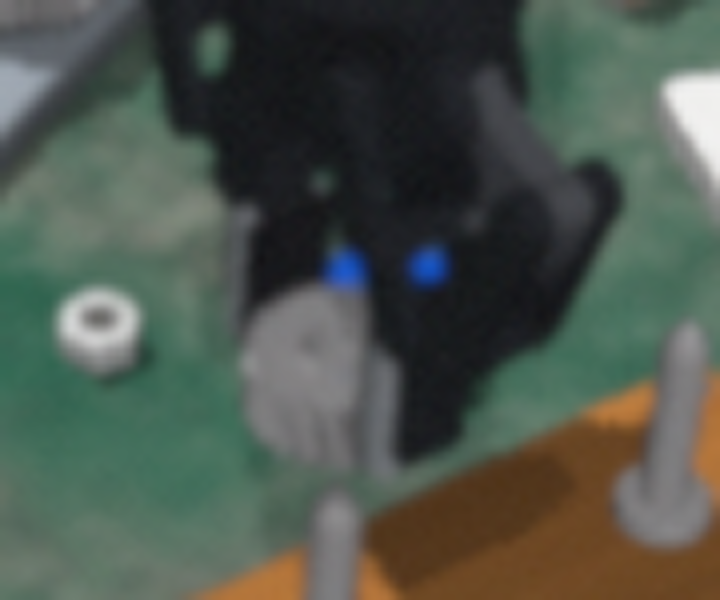

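>>> drive_tool([
  [-1,[0.001,0.003,0.04],0],
  [-1,[0,0,0.04],0],
  [-1,[0,0,0.04],0],
  [-1,[0,0,0.02],0],
  [-1,[0,0,0],0],
  [-1,[0,0,0],0],
])

```text
clock: 42.02
position: [474.1, -241.6, 69.7]
ee_rot: [1.0, 0.001, 0.0, 0.0]
contact_force: [-0.6, -0.6, -1.8]
gripper_width: 40.1
```

>>> drive_tool([
  [-1,[-0.001,-0.003,0.04],0],
  [-1,[0,0,0.04],0],
  [-1,[0,0,0.03],0],
  [-1,[0,0,0.01],0],
  [-1,[0,0,0],0],
  [-1,[0,0,0],0],
])

```text
clock: 42.78
position: [473.8, -240.6, 33.8]
ee_rot: [1.0, 0.001, 0.0, 0.0]
contact_force: [-0.0, -0.4, -1.1]
gripper_width: 40.2
```

>>> drive_tool([
  [-1,[0,0,0.006],0],
  [-1,[0,0,0.003],0],
  [-1,[0,0,0],0],
  [-1,[0,0,0],0],
])

```text
clock: 43.28
position: [473.9, -240.6, 32.0]
ee_rot: [1.0, 0.001, 0.001, 0.0]
contact_force: [-1.3, 1.5, 5.7]
gripper_width: 39.9
```

>>> drive_tool([
  [0,[0,0,-0.003],0],
  [0.4,[0,0,0],0],
  [0.4,[0,0,0],0],
  [0.4,[0,0,0],0],
  [0.4,[0,0,-0.05],0],
  [0.4,[0,0,-0.1],0],
  [0.4,[0,0,-0.12],0],
  [0.4,[0,0,-0.08],0],
  [0.3,[-0.013,-0.05,0],0],
  [0.2,[-0.025,-0.145,0],0],
  [0.2,[-0.025,-0.145,0],0],
  [0.2,[-0.025,-0.145,0],0],
  [0.2,[-0.025,-0.145,0],0],
  [0.2,[-0.025,-0.145,0],0],
  [0.2,[-0.025,-0.145,0],0],
  [0.2,[-0.025,-0.145,0],0],
  [0.2,[-0.025,-0.145,0],0],
  [0.2,[-0.025,-0.145,0],0],
  [0.2,[-0.017,-0.093,0],0],
  [0.2,[0,0,0],0],
])

```text
clock: 45.78
position: [395.3, 195.0, 136.1]
ee_rot: [1.0, 0.002, -0.001, 0.0]
contact_force: [-0.9, -0.7, 0.3]
gripper_width: 51.1
```

>>> drive_tool([
  [0.2,[0,0,0.1],0],
  [0.2,[0,0,0.1],0],
  [0.2,[0,0,0.08],0],
  [0.2,[0,0,0],0],
  [0.2,[0,0,0],0],
])

```text
clock: 46.4
position: [396.7, 193.5, 53.3]
ee_rot: [1.0, 0.0, 0.0, -0.0]
contact_force: [-0.0, -0.2, -0.6]
gripper_width: 51.0
```

```bash
python3 - <<'E'
from h import *
s=read_state();print(s['position'],s['ee_rot'],s['contact_force'])
snap('side','s17',(150,130,390,310),3.2)
snap('top','t17',(320,150,420,250),5)
E
```

```text
[396.68936173 193.51898362  53.29239232] [ 9.99999863e-01  4.33370977e-04  2.48687199e-04 -1.54883065e-04] [-0.03014028 -0.19712325 -0.61340977]
```

View pics/s17.png

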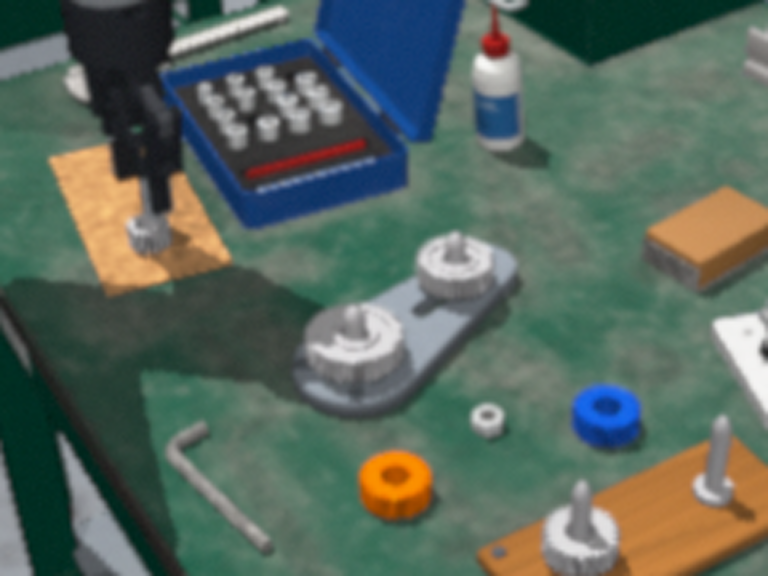

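View pics/t17.png

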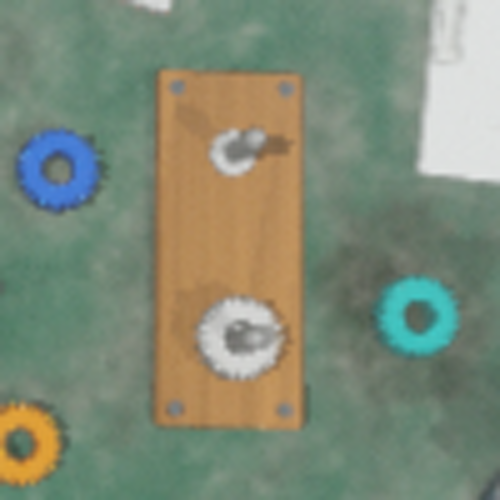

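Gear 44 is down on its post (top crop (240,338)). Now the 33 gear: down to about z 16.5.

>>> drive_tool([
  [0.2,[0.001,0,0.08],0],
  [0.2,[0,0,0.04],0],
  [0.2,[0,0,0.004],0],
  [0.2,[0,0,0],0],
  [0.2,[0,0,0],0],
  [-0.2,[0,0,0],0],
  [-1,[0,0,0],0],
  [-1,[0,0,0],0],
  [-1,[0,0,0],0],
  [-1,[0,0,0],0],
])

```text
clock: 47.75
position: [397.0, 194.0, 16.3]
ee_rot: [1.0, 0.001, 0.0, -0.0]
contact_force: [-2.9, -1.0, 7.1]
gripper_width: 29.7
```

>>> drive_tool([
  [-1,[0,0,-0.05],0],
  [-1,[0,0,-0.12],0],
  [-1,[0,0,-0.12],0],
  [-1,[0,0,-0.08],0],
  [-1,[0.03,0.07,0],0],
  [-1,[0.058,0.145,0],0],
  [-1,[0.058,0.145,0],0],
  [-1,[0.058,0.145,0],0],
  [-1,[0.058,0.145,0],0],
  [-1,[0.058,0.145,0],0],
  [-1,[0.058,0.145,0],0],
  [-1,[0.058,0.145,0],0],
  [-1,[0.058,0.145,0],0],
  [-1,[0.058,0.145,0],0],
  [-1,[0.037,0.076,0],0],
  [-1,[0,0,0],0],
  [-1,[0,0,0.06],0],
  [-1,[0,0,0],0],
  [-1,[0,0,0],0],
])

```text
clock: 50.12
position: [574.1, -240.7, 109.1]
ee_rot: [1.0, 0.001, 0.0, 0.0]
contact_force: [-0.0, -0.5, 0.0]
gripper_width: 29.9
```

```bash
python3 - <<'E'
from h import *
s=read_state();print(s['position'],s['ee_rot'],s['contact_force'])
snap('side','s18',(330,200,420,275),8)
p=s['position']; f=lambda p:(proj('side',p)+.5-[330,200])*8
for z in (p[2]-5,70,40): print(z,f((p[0],p[1],z)))
E
```

```text
[ 574.07326173 -240.74092606  109.07006331] [9.99999342e-01 1.13247214e-03 1.42506600e-04 1.14184790e-04] [-0.01826966 -0.45494564  0.00493884]
104.07006330887405 [383.81420219 383.43331642]
70 [367.81539419 495.15586923]
40 [354.17101239 589.15662559]
```

View pics/s18.png

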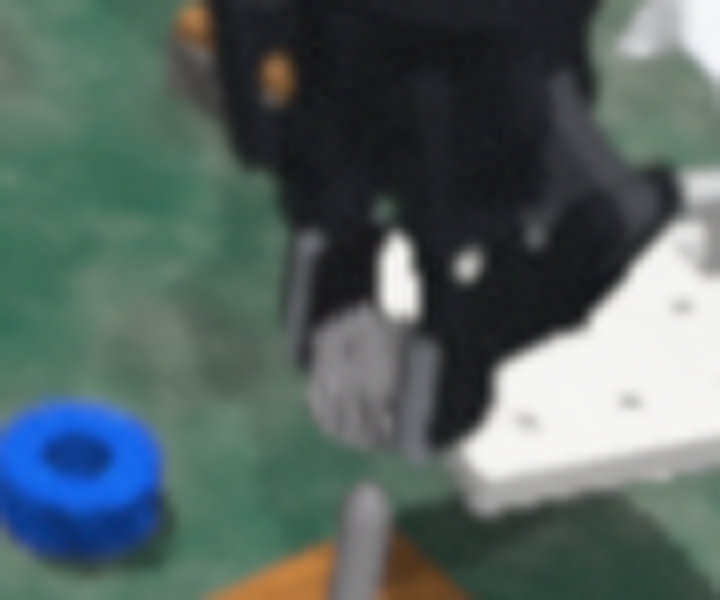

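>>> drive_tool([
  [-1,[0.001,0,0.04],0],
  [-1,[0,0,0.04],0],
  [-1,[0,0,0.04],0],
  [-1,[0,0,0.02],0],
  [-1,[0,0,0],0],
  [-1,[0,0,0],0],
])

```text
clock: 50.92
position: [574.7, -241.5, 66.8]
ee_rot: [1.0, 0.001, 0.0, 0.0]
contact_force: [-0.6, 0.7, -0.1]
gripper_width: 29.7
```

>>> drive_tool([
  [-1,[-0.001,-0.003,0.04],0],
  [-1,[0,0,0.04],0],
  [-1,[0,0,0.025],0],
  [-1,[0,0,0.005],0],
  [-1,[0,0,0],0],
  [-1,[0,0,0],0],
])

```text
clock: 51.68
position: [574.3, -240.5, 33.9]
ee_rot: [1.0, 0.001, 0.0, 0.0]
contact_force: [0.7, -0.1, -1.2]
gripper_width: 29.8
```

>>> drive_tool([
  [-1,[0,0,0.006],0],
  [-1,[0,0,0.003],0],
  [-1,[0,0,0],0],
  [-1,[0,0,0],0],
])

```text
clock: 52.18
position: [574.1, -240.5, 31.4]
ee_rot: [1.0, 0.001, 0.0, 0.0]
contact_force: [-1.4, 1.1, 4.2]
gripper_width: 30.1
```

Seated (31.4, contact). Release, retreat and look.

>>> drive_tool([
  [-0.2,[0,0,-0.002],0],
  [0.2,[0,0,0],0],
  [0.2,[0,0,0],0],
  [0.2,[0,0,0],0],
  [0.2,[0,0,-0.05],0],
  [0.2,[0,0,-0.1],0],
  [0.2,[0,0,-0.15],0],
  [0.2,[0,0,-0.15],0],
  [0.3,[-0.06,-0.07,0],0],
  [0.4,[-0.06,-0.145,0],0],
  [0.4,[-0.06,-0.145,0],0],
  [0.4,[-0.06,-0.145,0],0],
  [0.4,[-0.06,-0.145,0],0],
  [0.4,[-0.06,-0.145,0],0],
  [0.4,[-0.06,-0.145,0],0],
  [0.4,[-0.06,-0.145,0],0],
  [0.4,[-0.05,-0.145,0],0],
  [0.4,[-0.03,-0.145,0],0],
  [0.4,[0,0,0],0],
  [0.4,[0,0,0],0],
])

```text
clock: 54.68
position: [405.4, 171.8, 167.0]
ee_rot: [1.0, 0.001, 0.0, -0.0]
contact_force: [0.3, -0.7, -0.4]
gripper_width: 59.8
```

```bash
python3 - <<'E'
from h import *
s=read_state();print(s['position'],s['contact_force'])
snap('side','s19',(230,180,410,310),4.2)
snap('top','t19',(240,150,420,260),4.2)
E
```

```text
[405.41716029 171.78311979 166.99949484] [ 0.25296676 -0.73713897 -0.42503063]
```

View pics/s19.png

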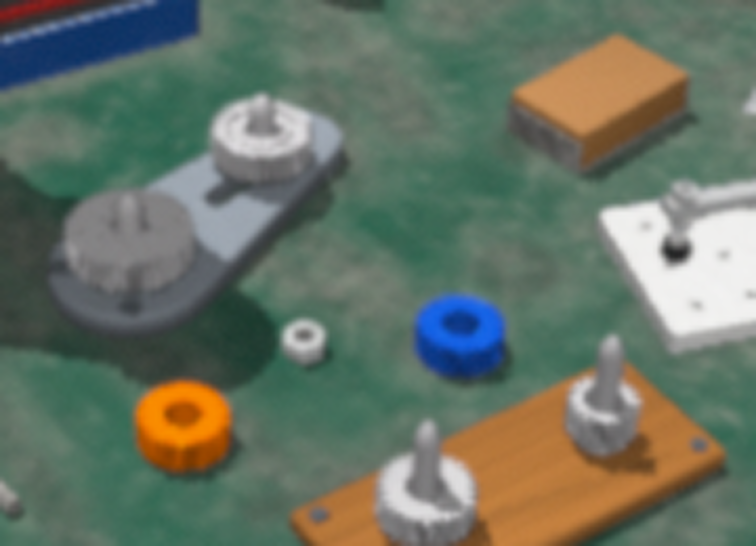

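View pics/t19.png

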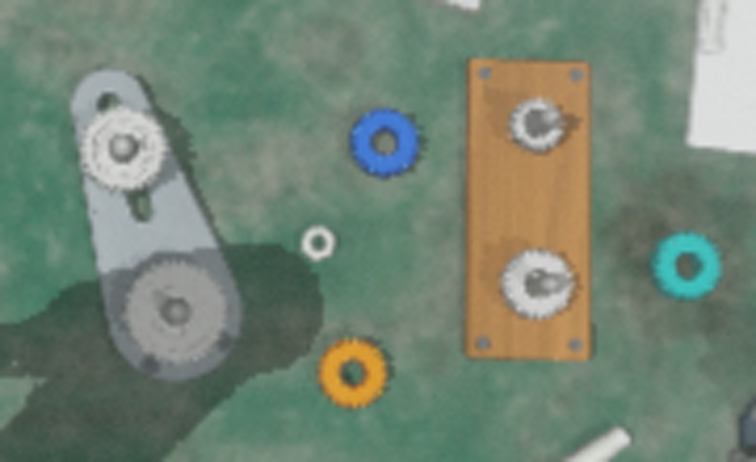

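```bash
python3 -c "
from bench import *
print(job_done())"
```

```text
the job is handed in; nothing more can be done
None
```

The job is done and handed in at about 55 s, with all four gears where the task asked. I set the 44 and 33 gears on the cork mat first. Then I fitted the 64 gear on the shaft and the 54 gear on the stud, and put the 44 back on the near post and the 33 back on the far post.

- **Seating:** each gear went down until it touched its seat, within about 0.1 mm of the tool height I had worked out. Contact force was 4 to 6 N for three gears and 14 N for the 64, which I pressed to confirm.
- **Final pictures:** both views show all four gears down, concentric and level, with the gripper clear and touching nothing.
- **Disagreements:** the top camera read about 1 to 2 mm too far towards -y compared with the arm, and I corrected for that. The near and far post tips measured 2 to 3 mm lower than the text gives (71 mm against 74 mm). Neither affected the fit.

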